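# Refit a snap-in drawer knob and pull-test it

### The arm

A 6-joint arm with a two-finger parallel gripper is mounted at the origin on the work surface. World frame = base frame: x ahead of the robot, y to its left, z up, the work surface at z = 0. Lengths are in m, angles in rad, forces in N, time in s.
With the tool pointing down it reaches from about 0.375 to 0.9 m from the base axis. Payload 3.1 kg.
Tool frame: the origin (TCP) lies midway between the tips of the shut fingers; the grasp point (between the pads) lies 19 mm behind it; z points along the fingers, y is the line along which they close (so a half turn about z gives the same grasp; the last joint's range is limited). The gripper opens to 87 mm and grips with 3 to 60 N. Pads are 19 mm wide; open, the fingers measure 117 mm over their backs; the gripper's body (75 mm by 190 mm) begins 51 mm behind the grasp point.
Start: joints at [-1.498, 0.527, 1.433, -0, 1.181, -0.178], TCP at [0.156, -0.605, 0.223] pointing down, gripper open.
Joint ranges: [-3.08, 3.08], [-0.75, 2.2], [0.22, 2.44], [-1.43, 4.57], [0, 2.65], [-2.85, 2.85]. Speed limits (rad/s): [2.79, 2.79, 3.14, 3.14, 3.14, 3.14].

### API

Orientations are given as a rotation vector (axis times angle).
In Python, from cell import monitor, cams, workorder, models gives the robot as it stands. The module is installed in compiled form; this text tells all that it offers.
- The arm moves only by the tool jog_arm, never from a script. Its argument "increments" is a list of rows, each an object with "offset": the shift along the world's x, y, z in mm, a list of three; "twist": the turn, a rotation vector about the world's x, y, z in rad, a list of three. In form: [{"offset": [dx, dy, dz], "twist": [ax, ay, az]}, ...]. A call has 1 to 10 rows; each row shifts and turns the commanded pose from where the row before left it; what a row does not reach is not made up. A row lasts 1/8 s, in which the tool goes at most 62.5 mm and 10.7 degrees, less where a joint would pass 70% of its speed; a pose out of reach is approached as far as the arm can. A call is refused whole if a number of a shift passes 62.5 or a number of a turn 0.188, either way. A call with a gripper value outside its range is refused whole. "hand" is the closure, from 0 (fully open) to 1 (shut), set as the call begins (left out, the last holds). The fingers move at their own pace and stop on an object; "squeeze" is the grip in N (left out, the last holds). Time passes only in rows, so rows that do not move let the fingers close. It gives the time, the measured TCP pose, the force, the opening and the grip force at its end, in the units of the state.
- monitor.sense(): the state, without advancing time (a new reading comes with each control period).
- cams.get_image(name): name is "scene" or "side" or "wrist"; returns a dict with "pixels" (384x512x3 uint8, red, green, blue), "z_map" (384x512 float32, m along the optical axis (not along the pixel's ray), 0 where there is no reading), "intrinsics" (3x3 intrinsics, pixels), "rvec" (rotation vector, rad) and "tvec" (3), from world to camera coordinates, as OpenCV has them. Camera axes: x right, y down, z forward; pixel columns grow to the right and rows downward; lengths in m; the calibration is good to about 2 mm. The wrist camera is an equidistant fisheye: a pixel r from the principal point sees the ray r / f radians off the axis. A picture is of the moment at which its call begins.
- workorder.sign_off(): hands the job in; it is judged then, once.
Trained networks look in a picture, given as the dict that the camera call returned (one of the last four; its "shot" number tells which), for a name from the list of things; names that differ only in an ending like _2 or _b are one class to them, and where a whole thing is asked for, a point or a joint stands for the part that bears it (a point fixed in the world has none). Each returns a list of dicts, best first, with "p" (0 to 1); they miss things now and then, are a little off and sometimes report something else, mostly with a low value. They report only what shows in the picture. A call takes as long as a camera call. They do not tell look-alikes from the thing itself.
- models.cut_out(picture, name): "pixels" (384x512 bool, what is visible of it) and "centre" ([column, row] in pixels, amid what is visible of it).
The state is a dict: "clock": time; "joints": joint angles; "joint_vel": joint speeds; "effort": joint torques, N m; "ee_pos": TCP position; "orientation": TCP orientation; "wrist_force": force on the tool from outside, world axes, zero at the start; "wrist_torque": the same for the moment, N m; "finger_gap": finger opening in m; "grasp_force": force on a finger pad.
Only numpy, scipy, OpenCV 4.12 (cv2) and the standard library are available. Lean on these libraries where they do the work, as an engineer would, in place of code of your own. Each camera call takes 0.05 s, during which the arm holds its last target. There are 200 camera calls.

### The job

The drawer front in the spring cradle is missing one of its two knobs. Take the loose knob from the holder block that matches the fitted one (plain round barrel), press it into the empty hole until it snaps in and sits flush, then prove that it holds: keep hold of it and pull straight up, harder and harder, to about 14 N, at which the front rises about 1 mm against its springs; keep that pull for about a second and never go above 18 N. Then ease off so that the front settles back on its rests, let go of the knob, and leave everything else where it is.

Things in the scene. Friction and masses are not known exactly. Their poses are not given: they have to be found in the camera images.
- knob_mid (a point): The loose round brass knob to fit, standing upright in the holder block. Point on its axis, half-way up its head, 17 mm above the head's flat underside; z up along the axis. Head: plain barrel 28 mm in diameter, 34 mm tall; grip it there. Mass about 0.06 kg. Round, so its yaw does not matter.
- knob_tip (a point): Lowest point of the same knob's white shank, on its axis, 46 mm below the underside of its head. From the head down: 21.5 mm of round shank 14 mm in diameter, a neck 8 mm in diameter, a 14 mm barb 3 mm thick, and a cone that ends 5 mm wide.
- socket (a point): Centre of the mouth of the empty 15 mm through hole in the drawer front, level with its upper face, which lies face up 75 mm above the table; z up. x runs along the front's long side, away from the fitted knob. The matching fitted knob (head 28 mm wide, 34 mm tall) stands 120 mm from here, in -x.
- pawls (a point): On the hole's axis, 30 mm below the face: two hidden sprung pawls that catch the barb. Pushed in, the shank slides freely until the head is about 14 mm above the face, the pawls then resist with about 8 to 12 N and let the barb by about 3 mm above it; the head then stops hard, flush on the face. Once snapped in, the knob has about 4 mm of free upward play, then carries the front with it; it does not come out.
- front_mid (a point): The wooden drawer front, 300 mm (x) by 120 mm (y) by 18 mm, face up in the cradle; point at the centre of its upper face, 60 mm from the empty hole, which lies in its +x. x along its long side, z up. At each of its four corners a steel post with a spring and washer stands 34 mm above the face, at x = +-135 mm, y = +-45 mm.
- front (a joint): How far the drawer front has been lifted off its rests, in m: 0 resting; the springs allow about 8 mm. It begins to rise when pulled upward with about 8 N and then takes a further 5 N for each millimetre (14 N at about 1.2 mm, 18 N at about 2 mm).
- cradle: The fixed cradle, 340 mm (x) by 130 mm (y), that carries the drawer front; origin on the table under its centre, axes as the front's.
- block: The fixed wooden holder block, 75 mm (x) by 250 mm (y) by 56 mm tall; origin at the centre of its underside. Three loose 19 mm holes, 52 mm deep, in a row along its y at -85, 0 and 85 mm; in each stands one knob with its head on the block's upper face, the round one in any of them.
- square_knob: A knob that does not fit, with a 28 mm square head 30 mm tall, in the holder block; origin at the underside of its head. Leave it.
- ball_knob: A knob that does not fit, with a 30 mm ball for a head on a 20 mm neck, 35 mm tall, in the holder block; origin at the underside of its head. Leave it.
- dish: Shallow blue bowl, 130 mm wide, 35 mm tall; origin at the centre of its underside. Leave it.
- screwdriver: Screwdriver lying on the table; leave it.
- screw_jar: Glass jar with a steel lid, 52 mm wide, 70 mm tall; origin at the centre of its underside. Leave it.
- book: Blue book, 150 by 210 by 28 mm, lying; origin at the centre of its underside. Leave it.
- hammer: Hammer lying on the table; leave it.
- vase: Terracotta vase, 90 mm wide, 140 mm tall; origin at the centre of its underside. Leave it.
Not all that is in view belongs to the job. What is shaped like the part that bears knob_mid but green or purple is not meant.

How it is judged:
On the way, in this order (a step that is already met when the one before it is completed fails the run):
1. the round knob is pressed home: its head flush on the drawer front in the empty hole (z of knob in the frame of socket below 0.002 m and horizontal distance between knob and socket below 0.004 m and angle between knob's own z axis and vertical below 0.12 rad and value of joint front below 0.0004 m), for 0.1 s.
2. the fingers pull the seated knob so that the front stays lifted by more than 0.5 mm (about 10.5 N) for 0.6 s (value of joint front above 0.0005 m and z of knob in the frame of socket below 0.008 m and horizontal distance between knob and socket below 0.004 m and contact force between the fingers and knob above 2 N), for 0.6 s.
At the end, for the whole second after the job is handed in: the round knob sits in the hole that was empty (within 4 mm, upright within 7 degrees), its head flush on the drawer front to 2 mm, at rest and released; the front is back on its rests (to 0.4 mm); every other loose thing is within 20 mm of where it was (all of step 1 and linear speed of knob below 0.02 m/s and distance of each of square_knob, ball_knob, dish, screwdriver, screw_jar, book, hammer, vase from where it was at the start of the episode below 0.02 m); the robot touches nothing.
It fails at once if the front is lifted more than 2.1 mm: pulled with more than about 18.5 N (value of joint front above 0.0021 m).
It fails at once if another loose thing is moved more than 30 mm (distance of any of square_knob, ball_knob, dish, screwdriver, screw_jar, book, hammer, vase from where it was at the start of the episode above 0.03 m).
It also fails if it takes over 72 s, if anything falls off the work surface, if the arm or the gripper's body presses on something with over 40 N, if the wrist force passes 120 N, or if a joint passes its speed limit or range.

## Working session

There is one attempt and no reset: what is moved stays moved. The work goes in short steps, Python scripts to look and compute and a tool call to move; the robot and the scene stay as the last step left them, time stands still between calls to the robot, and variables do not carry over. Pictures are saved under pics/ and viewed, at most 10 in all, crops included, and the job is handed in when it is done.

Besides the shell and the picture viewer there is one more tool, called by a JSON object that holds its "method" and its "body", one argument or row to a line. jog_arm: Moves the arm, as the interface text tells. Its arguments: {"type":"object","properties":{"increments":{"type":"array"},"hand":{"type":"number"},"squeeze":{"type":"number"}},"required":["increments"]}

```bash
mkdir -p pics
cat > h.py <<'E'
import numpy as np,cv2
from cell import monitor,cams,workorder,models
def world(p,mask=None):
    K=np.array(p["intrinsics"]);R=cv2.Rodrigues(np.array(p["rvec"],float))[0];t=np.array(p["tvec"],float).ravel()
    z=p["z_map"].astype(float);v,u=np.mgrid[:384,:512]
    c=np.stack([(u-K[0,2])/K[0,0]*z,(v-K[1,2])/K[1,1]*z,z],-1)
    w=(c-t)@R
    w[z<=0]=np.nan
    return w
def save(p,n,box=None,s=1):
    im=p["pixels"][:,:,::-1]
    if box: im=im[box[1]:box[3],box[0]:box[2]]
    cv2.imwrite("pics/"+n,cv2.resize(im,None,fx=s,fy=s,interpolation=cv2.INTER_CUBIC))
E
python3 - <<'E'
from h import *
np.set_printoptions(precision=4,suppress=True)
ims=[]
for c in("scene","side"):
    p=cams.get_image(c);ims.append(p["pixels"][:,:,::-1]);W=world(p)
    np.savez(c,px=p["pixels"],W=W)
    for n in("knob_mid","front_mid","block","square_knob","ball_knob","cradle"):
        for d in models.cut_out(p,n)[:3]:
            m=d["pixels"];w=W[m];w=w[~np.isnan(w[:,0])]
            print(c,n,round(d["p"],2),d["centre"],m.sum(),np.median(w,0),np.percentile(w,2,0),np.percentile(w,98,0))
for i,c in zip(ims,("scene","side")): cv2.imwrite("pics/%s.png"%c,cv2.resize(i,None,fx=1.5,fy=1.5))
print(monitor.sense())
E
```

```text
scene knob_mid 0.64 [210.9, 250.6] 212 [ 0.6337 -0.2337  0.0615] [ 0.606  -0.2423  0.0005] [ 0.6426 -0.2118  0.0818]
scene knob_mid 0.61 [160.3, 214.3] 172 [ 0.4232 -0.1852  0.0628] [ 0.4097 -0.1956  0.0106] [ 0.4317 -0.1708  0.0821]
scene knob_mid 0.61 [237.6, 244.2] 205 [ 0.6779 -0.1796  0.0626] [ 0.6587 -0.1881  0.0012] [ 0.6877 -0.1389  0.0825]
scene front_mid 0.93 [271.4, 170.3] 2209 [0.585  0.1653 0.0755] [0.4259 0.0884 0.0113] [0.7182 0.2577 0.1029]
scene front_mid 0.27 [203.5, 211.9] 183 [ 0.5439 -0.1274  0.0784] [ 0.4636 -0.1366  0.0024] [ 0.5531 -0.0222  0.0885]
scene front_mid 0.19 [181.4, 225.5] 159 [ 0.5317 -0.2108  0.0799] [ 0.5173 -0.2188  0.0568] [ 0.5399 -0.1938  0.0922]
scene block 0.74 [182.3, 245.0] 2690 [ 0.5473 -0.2353  0.0537] [ 0.4795 -0.3314  0.0048] [ 0.5782 -0.0914  0.0592]
scene block 0.55 [312.0, 136.5] 1185 [0.5431 0.5304 0.0281] [0.4548 0.4477 0.0007] [0.6202 0.6656 0.0321]
scene square_knob 0.71 [205.3, 212.2] 173 [ 0.5445 -0.1279  0.0784] [ 0.5237 -0.1369  0.059 ] [ 0.5532 -0.1095  0.0885]
scene ball_knob 0.62 [298.8, 228.4] 1148 [0.7587 0.0034 0.0188
[... 1190 characters left out ...]
radle 0.59 [252.8, 230.5] 4682 [0.557  0.2097 0.0713] [0.4053 0.1107 0.0046] [0.7283 0.2842 0.1013]
side cradle 0.35 [252.0, 222.2] 2777 [0.5605 0.2013 0.0734] [0.424  0.1058 0.0559] [0.7047 0.2748 0.0974]
{'clock': 0.7, 'joints': array([-1.4975,  0.5275,  1.4327, -0.    ,  1.1814, -0.1785]), 'joint_vel': array([ 0.0025, -0.0013,  0.0014,  0.0004,  0.0011, -0.    ]), 'effort': array([ -0.0004, -43.9869, -17.695 ,   0.0634,   0.0503,  -0.    ]), 'ee_pos': array([ 0.1557, -0.6053,  0.2226]), 'orientation': array([-3.1167, -0.3944,  0.    ]), 'wrist_force': array([-0.3819, -0.685 ,  0.0769]), 'wrist_torque': array([0.0074, 0.0647, 0.0462]), 'grasp_force': 0.0, 'finger_gap': 0.08694167375678076}
```

View pics/scene.png

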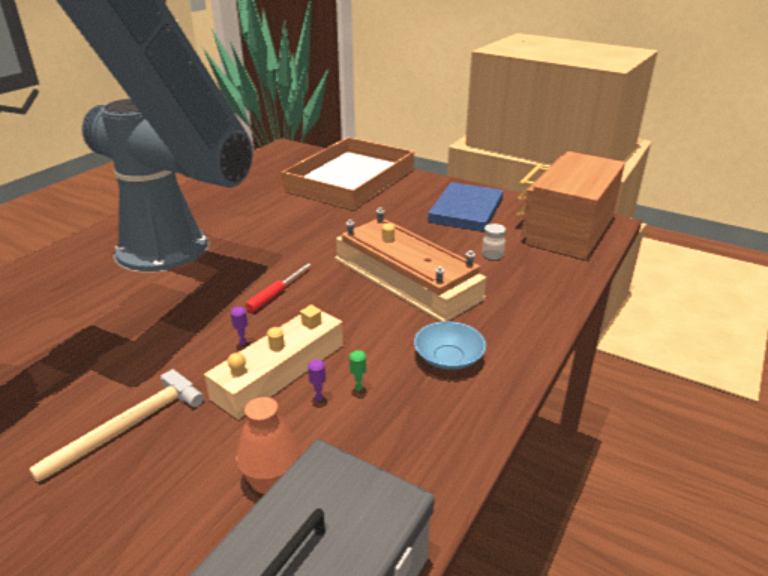

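View pics/side.png

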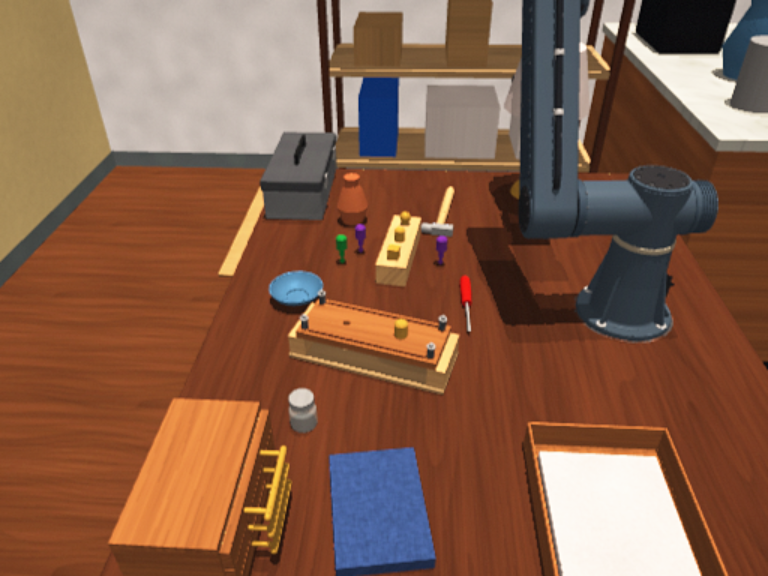

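The holder block holds three brass knobs (scene px): ball at about (158,241), round barrel at about (184,225), and square at about (207,211). The green and purple goblet shapes at (239,243), (211,250) and (159,214) are look-alikes standing on the table. The middle one fits the description (plain barrel with a flat top). The empty hole is at about (285,173) and the fitted knob at about (259,154). I'll confirm in one crop and measure.

Run:
```python
from h import *
from scipy.optimize import least_squares
np.set_printoptions(precision=4,suppress=True)
ims=[]
def circ(P,r):
    # visible side surface points: fit fixed-radius circle
    f=lambda c:np.hypot(P[:,0]-c[0],P[:,1]-c[1])-r
    s=least_squares(f,P[:,:2].mean(0),loss="soft_l1",f_scale=.001);return s.x,np.median(abs(s.fun))
for c in("scene","side"):
    d=np.load(c+".npz");W=d["W"];px=d["px"]
    flat=W.reshape(-1,3)
    for n,g,zr,r in(("round",(.526,-.2),(.066,.094),.014),("ball",(.508,-.28),(.066,.1),.015),("square",(.541,-.12),(.064,.09),.014),("fitted",None,(.084,.115),.014)):
        if g is None:
            hsv=cv2.cvtColor(px,cv2.COLOR_RGB2HSV)
            u,v=(259,154) if c=="scene" else (267,218)
            g=np.nanmedian(W[v-3:v+4,u-3:u+4].reshape(-1,3),0)[:2]
        m=(np.hypot(flat[:,0]-g[0],flat[:,1]-g[1])<.03)&(flat[:,2]>zr[0])&(flat[:,2]<zr[1])
        P=flat[m]
        if len(P)<5: print(c,n,"few");continue
        top=P[P[:,2]>np.percentile(P[:,2],90)-.004]
        s=P[P[:,2]<P[:,2].max()-.008]
        print(c,n,len(P),"bbox mid",(P.min(0)+P.max(0))/2,P.max(0)-P.min(0),"top",top.mean(0),"circ",*circ(s,r))
    # front rectangle
    m=(flat[:,2]>.068)&(flat[:,2]<.082)&(flat[:,1]>.05)&(flat[:,0]>.38)&(flat[:,0]<.8)&(flat[:,1]<.3)
    print(c,"front",m.sum(),cv2.minAreaRect((flat[m,:2]*1000).astype(np.float32)),np.median(flat[m,2]))
    m=(flat[:,2]>.05)&(flat[:,2]<.06)&(flat[:,1]<.0)&(flat[:,0]>.45)&(flat[:,0]<.6)&(flat[:,1]>-.38)
    print(c,"block",m.sum(),cv2.minAreaRect((flat[m,:2]*1000).astype(np.float32)))
    # hole: dark pixel
    u,v=(285,173) if c=="scene" else (231,215)
    g=px[v-6:v+7,u-6:u+7].sum(2);i=np.unravel_index(g.argmin(),g.shape);v2,u2=v-6+i[0],u-6+i[1]
    print(c,"hole",u2,v2,W[v2,u2],np.nanmedian(W[v2-4:v2+5,u2-6:u2+7].reshape(-1,3),0))
    x=(145,190,265,285) if c=="scene" else (230,130,320,200)
    b=px[x[1]:x[3],x[0]:x[2],::-1];ims.append(cv2.resize(b,(400,int(400*b.shape[0]/b.shape[1])),interpolation=cv2.INTER_CUBIC))
h=max(i.shape[0] for i in ims)
cv2.imwrite("pics/crop.png",np.hstack([cv2.copyMakeBorder(i,0,h-i.shape[0],0,0,cv2.BORDER_CONSTANT) for i in ims]))
```

```text
scene round 125 bbox mid [ 0.5278 -0.2071  0.0801] [0.0253 0.027  0.0271] top [ 0.5279 -0.2061  0.0905] circ [ 0.5244 -0.2035] 0.000606961973189598
scene ball 122 bbox mid [ 0.5164 -0.29    0.0803] [0.0243 0.0288 0.0271] top [ 0.5163 -0.29    0.0892] circ [ 0.5122 -0.2873] 0.0012209942686253628
scene square 153 bbox mid [ 0.5381 -0.12    0.0767] [0.0324 0.0354 0.0251] top [ 0.5387 -0.1221  0.0864] circ [ 0.5381 -0.1217] 0.0013758395028302915
scene fitted 83 bbox mid [0.512  0.1939 0.0986] [0.0296 0.0243 0.0277] top [0.512  0.1944 0.1092] circ [0.509  0.1983] 0.0011275089950672033
scene front 1777 ((567.6035766601562, 180.99388122558594), (127.995361328125, 304.50982666015625), 74.00518035888672) 0.0757856915072094
scene block 1523 ((525.3565673828125, -204.12820434570312), (253.22605895996094, 80.59403991699219), 82.0054702758789)
scene hole 285 173 [0.623  0.1731 0.0703] [0.6267 0.168  0.0756]
side round 50 bbox mid [ 0.5252 -0.1965  0.0791] [0.0236 0.0251 0.0254] top [ 0.5243 -0.1954  0.0871] circ [ 0.5236 -0.2027] 0.0016073545830721271
side ball 40 bbox mid [ 0.5118 -0.278   0.0785] [0.0245 0.0214 0.0223] top [ 0.5105 -0.2794  0.0875] circ [ 0.5097 -0.2859] 0.002161055778251382
side square 70 bbox mid [ 0.537  -0.1167  0.076 ] [0.0294 0.0347 0.0224] top [ 0.5368 -0.1145  0.0838] circ [ 0.5357 -0.116 ] 0.0023366169417324348
side fitted 88 bbox mid [0.5096 0.2038 0.0976] [0.0248 0.026  0.0269] top [0.5087 0.203  0.1076] circ [0.5091 0.2001] 0.0009158121118372463
side front 2345 ((567.1876220703125, 185.05459594726562), (126.46370697021484, 301.8123474121094), 73.4737548828125) 0.07367148225174827
side block 512 ((524.1398315429688, -201.75364685058594), (258.65447998046875, 76.4908676147461), 81.46392059326172)
side hole 231 215 [0.6249 0.1589 0.0673] [0.6247 0.1631 0.0731]
```

View pics/crop.png

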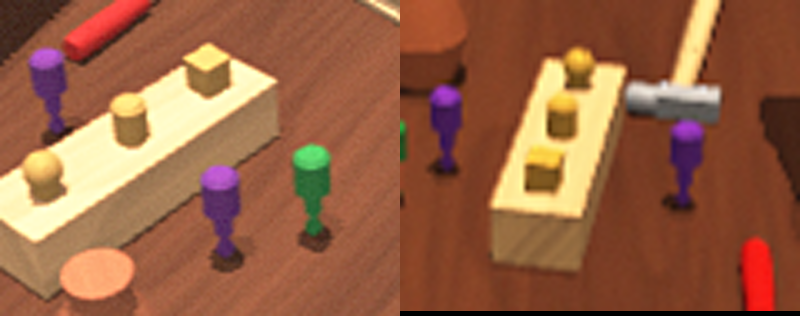

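The crop confirms it: the middle knob in the block (scene crop px (128,118)) is the plain barrel, between the ball and the square. It stands at about (0.524, -0.203). The socket is at about (0.625, 0.166), with the front's x axis at -16.3°. Moving above the knob now, turning +67°.

{"method": "jog_arm", "body": {
  "increments": [
    {"offset":[37,40,0],"twist":[0,0,0.117]},
    {"offset":[37,40,0],"twist":[0,0,0.117]},
    {"offset":[37,40,0],"twist":[0,0,0.117]},
    {"offset":[37,40,0],"twist":[0,0,0.117]},
    {"offset":[37,40,0],"twist":[0,0,0.117]},
    {"offset":[37,40,0],"twist":[0,0,0.117]},
    {"offset":[37,40,0],"twist":[0,0,0.117]},
    {"offset":[37,40,0],"twist":[0,0,0.117]},
    {"offset":[37,40,0],"twist":[0,0,0.117]},
    {"offset":[37,40,0],"twist":[0,0,0.117]}
  ],
  "hand": 0.2
}}

```text
clock: 1.95
ee_pos: [0.527, -0.204, 0.2228]
orientation: [2.376, 2.054, 0.0]
wrist_force: [0.9, -1.0, -0.2]
finger_gap: 0.0694
grasp_force: 0.0
```

{"method": "jog_arm", "body": {
  "increments": [
    {"offset":[0,0,0],"twist":[0,0,0]},
    {"offset":[0,0,0],"twist":[0,0,0]}
  ]
}}

```text
clock: 2.2
ee_pos: [0.5255, -0.2052, 0.2225]
orientation: [-2.38, -2.05, 0.001]
wrist_force: [-1.1, -0.0, 0.3]
finger_gap: 0.0695
grasp_force: 0.0
```

```bash
cat >> h.py <<'E'
def wpts(p):
    # fisheye wrist camera, z along optical axis
    K=np.array(p["intrinsics"]);R=cv2.Rodrigues(np.array(p["rvec"],float))[0];t=np.array(p["tvec"],float).ravel()
    v,u=np.mgrid[:384,:512];a=(u-K[0,2])/K[0,0];b=(v-K[1,2])/K[1,1];th=np.hypot(a,b)
    k=np.tan(th)/np.maximum(th,1e-9);z=p["z_map"].astype(float)
    w=(np.stack([a*k*z,b*k*z,z],-1)-t)@R;w[(z<=0)|(th>1.4)]=np.nan
    return w
E
python3 - <<'E'
from h import *
np.set_printoptions(precision=4,suppress=True)
p=cams.get_image("wrist");W=wpts(p);save(p,"w1.png");np.savez("w1",px=p["pixels"],W=W)
s=monitor.sense();print(s["ee_pos"],s["orientation"],s["wrist_force"],s["clock"],s["finger_gap"])
f=W.reshape(-1,3)
for n,g,z in(("round",(.524,-.203),(.086,.096)),("square",(.537,-.119),(.082,.092))):
    m=(np.hypot(f[:,0]-g[0],f[:,1]-g[1])<.03)&(f[:,2]>z[0])&(f[:,2]<z[1]);P=f[m]
    if len(P):print(n,len(P),P.mean(0),(P.min(0)+P.max(0))/2,np.ptp(P,0))
E
```

```text
[ 0.5252 -0.2058  0.2225] [-2.3814 -2.0488  0.001 ] [ 0.0853 -0.8669 -0.2464] 2.25 0.069345956382456
round 535 [ 0.5253 -0.2018  0.0891] [ 0.5252 -0.2022  0.0888] [0.0271 0.027  0.0055]
square 764 [ 0.5369 -0.1186  0.086 ] [ 0.5368 -0.1185  0.0859] [0.0311 0.0316 0.0054]
```

View pics/w1.png

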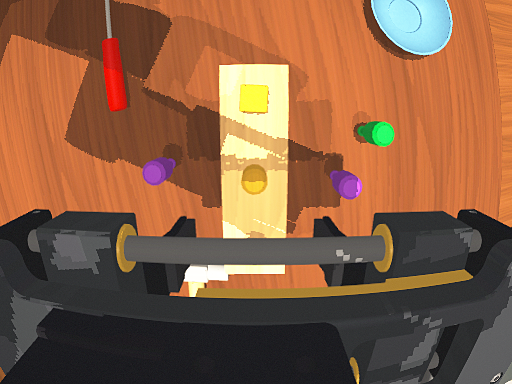

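The wrist view shows the round knob at (254,179), the square at (254,98), and the decoys at (153,171), (347,184) and (378,133), well clear of the fingers. The knob is at (0.525, -0.202). Descending.

{"method": "jog_arm", "body": {
  "increments": [
    {"offset":[0,4,-30],"twist":[0,0,0]},
    {"offset":[0,0,-40],"twist":[0,0,0]},
    {"offset":[0,0,-40],"twist":[0,0,0]},
    {"offset":[0,0,-25],"twist":[0,0,0]},
    {"offset":[0,0,-16],"twist":[0,0,0]},
    {"offset":[0,0,-10],"twist":[0,0,0]},
    {"offset":[0,0,0],"twist":[0,0,0]},
    {"offset":[0,0,0],"twist":[0,0,0]}
  ]
}}

```text
clock: 3.25
ee_pos: [0.5263, -0.2017, 0.0624]
orientation: [2.379, 2.049, 0.001]
wrist_force: [0.4, -0.0, 0.6]
finger_gap: 0.0692
grasp_force: 0.0
```

{"method": "jog_arm", "body": {
  "increments": [
    {"offset":[0,0,0],"twist":[0,0,0]},
    {"offset":[0,0,0],"twist":[0,0,0]},
    {"offset":[0,0,0],"twist":[0,0,0]},
    {"offset":[0,0,0],"twist":[0,0,0]},
    {"offset":[0,0,0],"twist":[0,0,0]},
    {"offset":[0,0,0],"twist":[0,0,0]},
    {"offset":[0,0,0],"twist":[0,0,0]},
    {"offset":[0,0,0],"twist":[0,0,0]}
  ],
  "hand": 1,
  "squeeze": 45
}}

```text
clock: 4.25
ee_pos: [0.5258, -0.2013, 0.0616]
orientation: [-2.381, -2.05, -0.0]
wrist_force: [0.4, 0.9, 0.5]
finger_gap: 0.0272
grasp_force: 45.0
```

{"method": "jog_arm", "body": {
  "increments": [
    {"offset":[0,0,15],"twist":[0,0,0]},
    {"offset":[0,0,30],"twist":[0,0,0]},
    {"offset":[0,0,40],"twist":[0,0,0]},
    {"offset":[0,0,30],"twist":[0,0,0]},
    {"offset":[0,0,15],"twist":[0,0,0]},
    {"offset":[0,0,0],"twist":[0,0,0]}
  ]
}}

```text
clock: 5.0
ee_pos: [0.5262, -0.2015, 0.1927]
orientation: [2.379, 2.049, 0.001]
wrist_force: [0.7, 0.5, -1.7]
finger_gap: 0.0269
grasp_force: 45.0
```

{"method": "jog_arm", "body": {
  "increments": [
    {"offset":[5,20,0],"twist":[0,0,-0.015]},
    {"offset":[11,40,0],"twist":[0,0,-0.015]},
    {"offset":[12,45,0],"twist":[0,0,-0.015]},
    {"offset":[12,45,0],"twist":[0,0,-0.015]},
    {"offset":[12,45,0],"twist":[0,0,-0.015]},
    {"offset":[12,45,0],"twist":[0,0,-0.015]},
    {"offset":[11,40,0],"twist":[0,0,-0.015]},
    {"offset":[11,37,0],"twist":[0,0,-0.015]},
    {"offset":[8,30,0],"twist":[0,0,-0.015]},
    {"offset":[5,20,0],"twist":[0,0,0]}
  ]
}}

```text
clock: 6.25
ee_pos: [0.6239, 0.1671, 0.1896]
orientation: [-2.511, -1.885, 0.005]
wrist_force: [0.1, -0.1, -0.8]
finger_gap: 0.0269
grasp_force: 45.0
```

{"method": "jog_arm", "body": {
  "increments": [
    {"offset":[0,0,0],"twist":[0,0,0]},
    {"offset":[0,0,0],"twist":[0,0,0]},
    {"offset":[0,0,0],"twist":[0,0,0]}
  ]
}}

```text
clock: 6.62
ee_pos: [0.6245, 0.1644, 0.1915]
orientation: [-2.515, -1.883, 0.001]
wrist_force: [0.5, 0.6, -0.5]
finger_gap: 0.0274
grasp_force: 45.0
```

Run:
```python
from h import *
np.set_printoptions(precision=4,suppress=True)
s=monitor.sense();print(s["ee_pos"],s["orientation"],s["wrist_force"],s["clock"],s["finger_gap"])
p=cams.get_image("wrist");W=wpts(p);save(p,"w2.png");np.savez("w2",px=p["pixels"],W=W)
f=W.reshape(-1,3)
# fitted knob top
m=(np.hypot(f[:,0]-.509,f[:,1]-.199)<.028)&(f[:,2]>.1)&(f[:,2]<.115);P=f[m]
if len(P):print("fitted",len(P),P.mean(0),(P.min(0)+P.max(0))/2,np.ptp(P,0))
m=(f[:,2]>.071)&(f[:,2]<.079)&(abs(f[:,0]-.57)<.2)&(abs(f[:,1]-.18)<.12)
print("front",m.sum(),cv2.minAreaRect((f[m,:2]*1000).astype(np.float32)),np.median(f[m,2]))
m=(f[:,2]<.07)&(np.hypot(f[:,0]-.625,f[:,1]-.166)<.015);print("hole",m.sum(),f[m].mean(0) if m.any() else "")
```

```text
[0.6245 0.1644 0.1915] [-2.5148 -1.8829  0.0011] [ 0.5066  0.6193 -0.4702] 6.625 0.027357475829718477
fitted 654 [0.5125 0.1999 0.1075] [0.5104 0.1995 0.1055] [0.0273 0.0276 0.0108]
front 24070 ((568.1948852539062, 186.87054443359375), (112.82598114013672, 301.85491943359375), 73.72408294677734) 0.07508633300014947
hole 133 [0.623  0.1586 0.034 ]
```

View pics/w2.png

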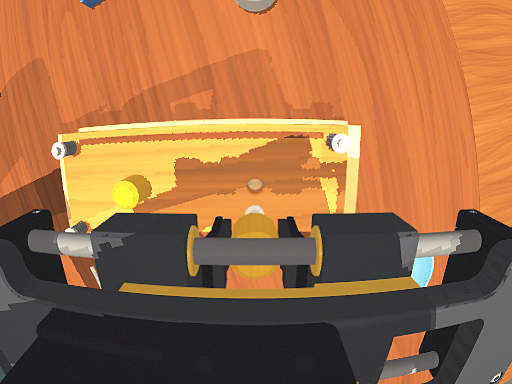

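The wrist view shows the empty hole at (255,185), the white shank tip just above it at (254,211), and the fitted knob at (125,194). Next I'll project the hole's mouth and the tip exactly.

Run:
```python
from h import *
np.set_printoptions(precision=4,suppress=True)
p=cams.get_image("wrist");W=wpts(p);px=p["pixels"]
R=cv2.Rodrigues(np.array(p["rvec"],float))[0];t=np.array(p["tvec"],float).ravel();C=-R.T@t
print("cam",C)
def onplane(P,z): d=P-C;return C+d*((z-C[2])/d[...,2])[...,None]
M=np.zeros((384,512),bool);M[172:200,238:274]=1
h=M&(W[...,2]<.072)
v,u=np.nonzero(h);print("hole px",h.sum(),u.mean(),v.mean(),u.min(),u.max(),v.min(),v.max())
Q=onplane(W[h],.075);print("mouth",Q.mean(0),(Q.min(0)+Q.max(0))/2,np.ptp(Q,0))
print(cv2.minEnclosingCircle((Q[:,:2]*1000).astype(np.float32)))
# shank: white pixels nearby, points with z>.12
T=np.zeros_like(M);T[196:235,235:275]=1
s=T&(W[...,2]>.125)&(W[...,2]<.2)
P=W[s];ee=monitor.sense()["ee_pos"];print("ee",ee)
for a,b in((.135,.145),(.145,.155),(.155,.165),(.165,.18)):
    q=P[(P[:,2]>a)&(P[:,2]<b)]
    if len(q):print(a,len(q),q.mean(0),np.ptp(q,0))
for r in range(200,222,2):
    print(r,px[r,246:264].sum(1),W[r,246:264:3,2])
hd=(np.hypot(W[...,0]-ee[0],W[...,1]-ee[1])<.02)&(W[...,2]>.18);q=W[hd];print("head",hd.sum(),(q.min(0)+q.max(0))/2,np.ptp(q,0),q.min(0))
```

```text
cam [0.6432 0.2288 0.3538]
hole px 175 254.89714285714285 185.88 248 262 179 193
mouth [0.6253 0.1666 0.075 ] [0.6254 0.1665 0.075 ] [0.014  0.0141 0.    ]
((625.235595703125, 166.5010223388672), 7.195645332336426)
ee [0.6247 0.1647 0.1917]
0.145 122 [0.625  0.1669 0.1497] [0.0136 0.0084 0.0084]
0.155 5 [0.6253 0.1689 0.1627] [0.0035 0.0027 0.0095]
200 [474 473 481 474 472 475 474 472 474 475 479 475 473 474 472 472 476 473] [0.0747 0.074  0.0759 0.0745 0.0742 0.0737]
202 [476 475 473 479 479 473 478 478 470 476 472 484 479 481 485 481 483 485] [0.0754 0.0748 0.0744 0.0743 0.0744 0.0747]
204 [473 477 476 472 469 459 489 513 486 479 454 457 464 464 478 482 488 488] [0.0754 0.0744 0.0748 0.0749 0.0752 0.0746]
206 [470 459 476 532 590 629 653 665 664 662 655 649 630 573 489 456 467 471] [0.0749 0.1466 0.1501 0.1499 0.1492 0.0756]
208 [489 559 645 668 667 660 657 658 663 657 659 658 660 668 656 589 502 473] [0.0739 0.1496 0.1502 0.1489 0.1498 0.1495]
210 [641 670 661 660 656 644 619 589 589 590 600 627 649 664 665 672 637 514] [0.1486 0.149  0.1506 0.1512 0.1492 0.1509]
212 [681 678 685 665 567 552 556 564 564 580 607 606 602 654 689 686 681 637] [0.1498 0.1494 0.1553 0.1648 0.1522 0.1506]
214 [535 411 389 380 381 390 387 393 392 390 386 390 389 391 399 388 445 520] [0.1868 0.188  0.1889 0.1895 0.1888 0.1875]
216 [381 392 395 391 382 402 406 406 406 404 396 401 409 401 403 393 396 392] [0.1897 0.1921 0.1927 0.1932 0.191  0.1912]
218 [401 397 393 383 398 398 396 403 399 401 392 406 406 402 394 400 393 397] [0.1938 0.1945 0.196  0.1947 0.1946 0.1957]
220 [396 389 391 389 395 396 398 396 409 397 403 396 400 399 396 401 394 393] [0.1956 0.1992 0.1995 0.2001 0.1985 0.1992]
head 2687 [0.6246 0.164  0.2243] [0.0395 0.0305 0.0779] [0.6049 0.1487 0.1854]
```

Run:
```python
from h import *
from scipy.optimize import least_squares
p=cams.get_image("wrist");W=wpts(p)
R=cv2.Rodrigues(np.array(p["rvec"],float))[0];t=np.array(p["tvec"],float).ravel();C=-R.T@t
M=np.zeros((384,512),bool);M[198:216,240:270]=1
s=M&(W[...,2]>.14)&(W[...,2]<.155)
E=[]
for u in range(240,270):
    r=np.nonzero(s[:,u])[0]
    if len(r):
        P=W[r[0],u];d=P-C;E.append(C+d*((.1495-C[2])/d[2]))
E=np.array(E);print(np.round(E[:,:2]*1000,1).tolist())
f=lambda c:np.hypot(E[:,0]-c[0],E[:,1]-c[1])-.007
o=least_squares(f,[.625,.163],loss="soft_l1",f_scale=.0005);print(o.x,np.abs(o.fun).mean())
# head side arc
s=monitor.sense();print(s["ee_pos"])
v,u=np.mgrid[:384,:512]
hd=(np.hypot(W[...,0]-.6247,W[...,1]-.1647)<.018)&(W[...,2]>.192)&(W[...,2]<.212)&(v>214)&(abs(u-255)<20)
P=W[hd];f=lambda c:np.hypot(P[:,0]-c[0],P[:,1]-c[1])-.014
o=least_squares(f,[.625,.163],loss="soft_l1",f_scale=.0005);print(len(P),o.x,np.abs(o.fun).mean())
```

```text
[[617.4, 165.3], [619.0, 168.0], [620.1, 169.3], [621.0, 169.8], [621.9, 170.3], [622.6, 170.1], [623.5, 170.6], [624.2, 170.4], [624.9, 170.2], [625.6, 170.0], [626.3, 169.8], [627.0, 169.6], [627.7, 169.4], [628.4, 169.2], [628.8, 168.3], [629.3, 167.3], [630.0, 167.1], [630.5, 166.2], [630.8, 164.6], [630.8, 162.2]]
[0.62398622 0.16335945] 0.00013916368376401308
[0.62474341 0.1648407  0.19172089]
468 [0.62376219 0.16270733] 0.00018950737680673835
```

{"method": "jog_arm", "body": {
  "increments": [
    {"offset":[1.3,3.1,-10],"twist":[0,0,0]},
    {"offset":[0,0,-20],"twist":[0,0,0]},
    {"offset":[0,0,-18],"twist":[0,0,0]},
    {"offset":[0,0,-8],"twist":[0,0,0]},
    {"offset":[0,0,0],"twist":[0,0,0]},
    {"offset":[0,0,0],"twist":[0,0,0]},
    {"offset":[0,0,0],"twist":[0,0,0]}
  ]
}}

```text
clock: 7.65
ee_pos: [0.6266, 0.1689, 0.1364]
orientation: [2.513, 1.884, 0.002]
wrist_force: [0.4, 0.4, -0.5]
finger_gap: 0.0269
grasp_force: 45.0
```

Run:
```python
from h import *
from scipy.optimize import least_squares
np.set_printoptions(precision=4,suppress=True)
s=monitor.sense();ee=s["ee_pos"];print(ee,s["wrist_force"])
p=cams.get_image("wrist");W=wpts(p);save(p,"w3.png",(195,150,315,240),5)
R=cv2.Rodrigues(np.array(p["rvec"],float))[0];t=np.array(p["tvec"],float).ravel();C=-R.T@t
v,u=np.mgrid[:384,:512]
B=ee[2]-.0422
near=(np.hypot(W[...,0]-ee[0],W[...,1]-ee[1])<.03)
s=near&(abs(W[...,2]-B)<.006)&(abs(u-255)<25)
E=[]
for c in range(230,281):
    r=np.nonzero(s[:,c])[0]
    if len(r):
        d=W[r[0],c]-C;E.append(C+d*((B-C[2])/d[2]))
E=np.array(E);print(len(E),np.round(E[::3]*1000,1).tolist())
f=lambda c:np.hypot(E[:,0]-c[0],E[:,1]-c[1])-.007
o=least_squares(f,ee[:2],loss="soft_l1",f_scale=.0005);print("barb",o.x,np.abs(o.fun).mean())
h=near&(W[...,2]<.072)
d=W[h]-C;Q=C+d*((.075-C[2])/d[:,2])[:,None];print("mouth vis",len(Q),Q.min(0),Q.max(0),cv2.minEnclosingCircle((Q[:,:2]*1000).astype(np.float32)))
```

```text
[0.6266 0.1689 0.1364] [ 0.4203  0.3907 -0.4519]
20 [[619.4, 169.6, 94.2], [623.0, 174.0, 94.2], [625.5, 174.9, 94.2], [627.6, 174.3, 94.2], [629.6, 173.7, 94.2], [631.3, 171.6, 94.2], [632.8, 168.8, 94.2]]
barb [0.626  0.1676] 0.0001391734934295803
mouth vis 103 [0.618  0.1636 0.075 ] [0.6325 0.1739 0.075 ] ((625.30859375, 166.89320373535156), 7.323507785797119)
```

View pics/w3.png

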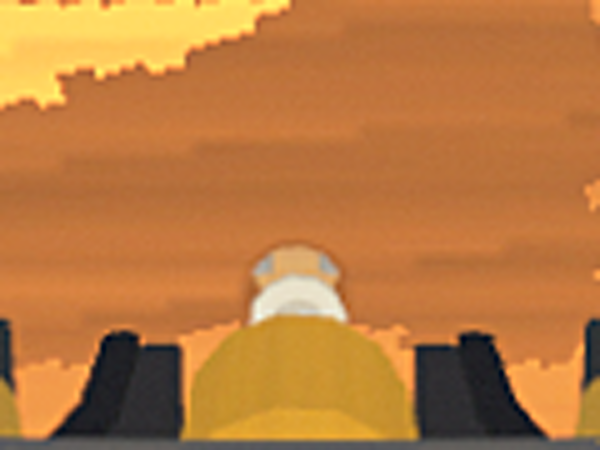

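The crop shows the barb (298,300) just over the hole mouth (295,270), with the pawls visible inside. The barb needs about (-0.6, -0.8) mm. Correcting and entering.

{"method": "jog_arm", "body": {
  "increments": [
    {"offset":[-0.6,-0.8,0],"twist":[0,0,0]},
    {"offset":[0,0,0],"twist":[0,0,0]},
    {"offset":[0,0,-6],"twist":[0,0,0]},
    {"offset":[0,0,-6],"twist":[0,0,0]},
    {"offset":[0,0,-4],"twist":[0,0,0]},
    {"offset":[0,0,-4],"twist":[0,0,0]},
    {"offset":[0,0,0],"twist":[0,0,0]}
  ]
}}

```text
clock: 8.57
ee_pos: [0.6255, 0.1679, 0.1151]
orientation: [-2.513, -1.885, 0.001]
wrist_force: [1.0, -0.4, 0.0]
finger_gap: 0.0267
grasp_force: 45.0
```

{"method": "jog_arm", "body": {
  "increments": [
    {"offset":[0,0,-4],"twist":[0,0,0]},
    {"offset":[0,0,-4],"twist":[0,0,0]},
    {"offset":[0,0,-4],"twist":[0,0,0]},
    {"offset":[0,0,0],"twist":[0,0,0]}
  ]
}}

```text
clock: 9.07
ee_pos: [0.6254, 0.168, 0.1031]
orientation: [-2.513, -1.885, 0.0]
wrist_force: [0.5, -1.0, -0.9]
finger_gap: 0.0267
grasp_force: 45.0
```

{"method": "jog_arm", "body": {
  "increments": [
    {"offset":[0,0,-4],"twist":[0,0,0]},
    {"offset":[0,0,-4],"twist":[0,0,0]},
    {"offset":[0,0,-3],"twist":[0,0,0]},
    {"offset":[0,0,0],"twist":[0,0,0]}
  ]
}}

```text
clock: 9.57
ee_pos: [0.6257, 0.1681, 0.0926]
orientation: [2.513, 1.885, 0.001]
wrist_force: [1.7, -0.6, 1.4]
finger_gap: 0.0268
grasp_force: 45.0
```

{"method": "jog_arm", "body": {
  "increments": [
    {"offset":[0,0,-3],"twist":[0,0,0]},
    {"offset":[0,0,-3],"twist":[0,0,0]},
    {"offset":[0,0,-2],"twist":[0,0,0]},
    {"offset":[0,0,0],"twist":[0,0,0]}
  ]
}}

```text
clock: 10.07
ee_pos: [0.6255, 0.1679, 0.0839]
orientation: [2.513, 1.885, -0.0]
wrist_force: [1.7, -0.3, -0.3]
finger_gap: 0.0267
grasp_force: 45.0
```

{"method": "jog_arm", "body": {
  "increments": [
    {"offset":[0,0,-1],"twist":[0,0,0]},
    {"offset":[0,0,-1],"twist":[0,0,0]},
    {"offset":[0,0,-1],"twist":[0,0,0]},
    {"offset":[0,0,0],"twist":[0,0,0]}
  ]
}}

```text
clock: 10.58
ee_pos: [0.6255, 0.1679, 0.0813]
orientation: [2.513, 1.885, -0.0]
wrist_force: [2.1, -1.0, -2.2]
finger_gap: 0.027
grasp_force: 45.0
```

{"method": "jog_arm", "body": {
  "increments": [
    {"offset":[0,0,-0.5],"twist":[0,0,0]},
    {"offset":[0,0,0],"twist":[0,0,0]},
    {"offset":[0,0,0],"twist":[0,0,0]}
  ]
}}

```text
clock: 10.95
ee_pos: [0.6255, 0.168, 0.0811]
orientation: [2.513, 1.885, 0.0]
wrist_force: [2.4, -0.9, -0.6]
finger_gap: 0.0269
grasp_force: 45.0
```

{"method": "jog_arm", "body": {
  "increments": [
    {"offset":[0,0,-1],"twist":[0,0,0]},
    {"offset":[0,0,0],"twist":[0,0,0]},
    {"offset":[0,0,0],"twist":[0,0,0]}
  ]
}}

```text
clock: 11.32
ee_pos: [0.6256, 0.168, 0.0805]
orientation: [2.513, 1.885, 0.0]
wrist_force: [1.1, -1.9, 4.2]
finger_gap: 0.0272
grasp_force: 45.0
```

{"method": "jog_arm", "body": {
  "increments": [
    {"offset":[0,0,-0.5],"twist":[0,0,0]},
    {"offset":[0,0,0],"twist":[0,0,0]},
    {"offset":[0,0,0],"twist":[0,0,0]}
  ]
}}

```text
clock: 11.7
ee_pos: [0.6255, 0.168, 0.0804]
orientation: [2.513, 1.885, 0.0]
wrist_force: [0.1, -2.0, 6.5]
finger_gap: 0.027
grasp_force: 45.0
```

{"method": "jog_arm", "body": {
  "increments": [
    {"offset":[0,0,-1.5],"twist":[0,0,0]},
    {"offset":[0,0,0],"twist":[0,0,0]},
    {"offset":[0,0,0],"twist":[0,0,0]},
    {"offset":[0,0,0],"twist":[0,0,0]}
  ]
}}

```text
clock: 12.2
ee_pos: [0.6256, 0.168, 0.0803]
orientation: [2.513, 1.885, 0.001]
wrist_force: [-1.2, -2.1, 13.6]
finger_gap: 0.0271
grasp_force: 45.0
```

Run:
```python
from h import *
np.set_printoptions(precision=4,suppress=True)
for c in("scene","side"):
    p=cams.get_image(c);W=world(p).reshape(-1,3)
    for n,g in(("new",(.6255,.167)),("fitted",(.5095,.199))):
        m=(np.hypot(W[:,0]-g[0],W[:,1]-g[1])<.022)&(W[:,2]>.082)&(W[:,2]<.125);P=W[m]
        print(c,n,m.sum(),np.percentile(P[:,2],[50,90,98]) if m.any() else "")
```

```text
scene new 134 [0.1043 0.1183 0.1231]
scene fitted 87 [0.101  0.1097 0.1118]
side new 120 [0.1041 0.1171 0.1217]
side fitted 93 [0.1018 0.1076 0.1096]
```

Seated: TCP height is constant while the push rose to 13.6 N, a hard stop. Now easing up through the play.

{"method": "jog_arm", "body": {
  "increments": [
    {"offset":[0,0,1],"twist":[0,0,0]},
    {"offset":[0,0,1],"twist":[0,0,0]},
    {"offset":[0,0,1],"twist":[0,0,0]},
    {"offset":[0,0,0],"twist":[0,0,0]},
    {"offset":[0,0,0],"twist":[0,0,0]}
  ]
}}

```text
clock: 12.92
ee_pos: [0.6255, 0.168, 0.0806]
orientation: [-2.513, -1.885, 0.0]
wrist_force: [1.9, -2.1, -1.0]
finger_gap: 0.0269
grasp_force: 45.0
```

{"method": "jog_arm", "body": {
  "increments": [
    {"offset":[0,0,1],"twist":[0,0,0]},
    {"offset":[0,0,1],"twist":[0,0,0]},
    {"offset":[0,0,1],"twist":[0,0,0]},
    {"offset":[0,0,0],"twist":[0,0,0]},
    {"offset":[0,0,0],"twist":[0,0,0]}
  ]
}}

```text
clock: 13.55
ee_pos: [0.6255, 0.168, 0.0841]
orientation: [2.513, 1.885, -0.0]
wrist_force: [3.2, -1.8, -2.3]
finger_gap: 0.027
grasp_force: 45.0
```

{"method": "jog_arm", "body": {
  "increments": [
    {"offset":[0,0,0.5],"twist":[0,0,0]},
    {"offset":[0,0,0.5],"twist":[0,0,0]},
    {"offset":[0,0,0],"twist":[0,0,0]},
    {"offset":[0,0,0],"twist":[0,0,0]}
  ]
}}

```text
clock: 14.05
ee_pos: [0.6254, 0.168, 0.0849]
orientation: [2.513, 1.885, -0.0]
wrist_force: [3.1, -1.7, -4.2]
finger_gap: 0.027
grasp_force: 45.0
```

{"method": "jog_arm", "body": {
  "increments": [
    {"offset":[0,0,0.5],"twist":[0,0,0]},
    {"offset":[0,0,0.5],"twist":[0,0,0]},
    {"offset":[0,0,0],"twist":[0,0,0]},
    {"offset":[0,0,0],"twist":[0,0,0]}
  ]
}}

```text
clock: 14.55
ee_pos: [0.6254, 0.168, 0.0855]
orientation: [-2.513, -1.885, 0.001]
wrist_force: [4.5, -2.1, -10.2]
finger_gap: 0.0269
grasp_force: 45.0
```

{"method": "jog_arm", "body": {
  "increments": [
    {"offset":[0,0,0.5],"twist":[0,0,0]},
    {"offset":[0,0,0],"twist":[0,0,0]},
    {"offset":[0,0,0],"twist":[0,0,0]}
  ]
}}

```text
clock: 14.92
ee_pos: [0.6254, 0.168, 0.0858]
orientation: [-2.513, -1.885, 0.001]
wrist_force: [4.4, -2.0, -11.2]
finger_gap: 0.0271
grasp_force: 45.0
```

{"method": "jog_arm", "body": {
  "increments": [
    {"offset":[0,0,0.6],"twist":[0,0,0]},
    {"offset":[0,0,0],"twist":[0,0,0]},
    {"offset":[0,0,0],"twist":[0,0,0]}
  ]
}}

```text
clock: 15.3
ee_pos: [0.6254, 0.1679, 0.0861]
orientation: [-2.513, -1.884, 0.001]
wrist_force: [4.7, -1.5, -12.6]
finger_gap: 0.0269
grasp_force: 45.0
```

{"method": "jog_arm", "body": {
  "increments": [
    {"offset":[0,0,0.5],"twist":[0,0,0]},
    {"offset":[0,0,0],"twist":[0,0,0]},
    {"offset":[0,0,0],"twist":[0,0,0]}
  ]
}}

```text
clock: 15.68
ee_pos: [0.6253, 0.1679, 0.0863]
orientation: [-2.513, -1.884, 0.001]
wrist_force: [5.5, -0.5, -14.2]
finger_gap: 0.0271
grasp_force: 45.0
```

{"method": "jog_arm", "body": {
  "increments": [
    {"offset":[0,0,0.2],"twist":[0,0,0]},
    {"offset":[0,0,0],"twist":[0,0,0]},
    {"offset":[0,0,0],"twist":[0,0,0]},
    {"offset":[0,0,0],"twist":[0,0,0]},
    {"offset":[0,0,0],"twist":[0,0,0]}
  ]
}}

```text
clock: 16.3
ee_pos: [0.6253, 0.1679, 0.0865]
orientation: [-2.513, -1.884, 0.001]
wrist_force: [5.2, -2.0, -13.9]
finger_gap: 0.027
grasp_force: 45.0
```

{"method": "jog_arm", "body": {
  "increments": [
    {"offset":[0,0,0],"twist":[0,0,0]},
    {"offset":[0,0,0],"twist":[0,0,0]},
    {"offset":[0,0,0],"twist":[0,0,0]},
    {"offset":[0,0,0],"twist":[0,0,0]},
    {"offset":[0,0,0],"twist":[0,0,0]}
  ]
}}

```text
clock: 16.92
ee_pos: [0.6253, 0.1679, 0.0865]
orientation: [-2.513, -1.884, 0.001]
wrist_force: [6.7, -2.1, -14.3]
finger_gap: 0.0267
grasp_force: 45.0
```

{"method": "jog_arm", "body": {
  "increments": [
    {"offset":[0,0,-1],"twist":[0,0,0]},
    {"offset":[0,0,-1],"twist":[0,0,0]},
    {"offset":[0,0,-1],"twist":[0,0,0]},
    {"offset":[0,0,-1],"twist":[0,0,0]},
    {"offset":[0,0,-1],"twist":[0,0,0]},
    {"offset":[0,0,-1],"twist":[0,0,0]},
    {"offset":[0,0,-1],"twist":[0,0,0]},
    {"offset":[0,0,-1],"twist":[0,0,0]},
    {"offset":[0,0,0],"twist":[0,0,0]},
    {"offset":[0,0,0],"twist":[0,0,0]}
  ]
}}

```text
clock: 18.18
ee_pos: [0.6256, 0.1681, 0.0805]
orientation: [2.513, 1.885, 0.001]
wrist_force: [0.5, -1.5, 5.4]
finger_gap: 0.0268
grasp_force: 45.0
```

Held about 14 N for over a second; the knob is back on its flush stop (TCP 0.0805). Opening now, then rising.

{"method": "jog_arm", "body": {
  "increments": [
    {"offset":[0,0,0],"twist":[0,0,0]},
    {"offset":[0,0,0],"twist":[0,0,0]},
    {"offset":[0,0,0],"twist":[0,0,0]},
    {"offset":[0,0,0],"twist":[0,0,0]},
    {"offset":[0,0,0],"twist":[0,0,0]},
    {"offset":[0,0,0],"twist":[0,0,0]}
  ],
  "hand": 0.25
}}

```text
clock: 18.92
ee_pos: [0.6254, 0.168, 0.0798]
orientation: [-2.513, -1.885, 0.0]
wrist_force: [0.2, -0.3, -0.3]
finger_gap: 0.0648
grasp_force: 0.0
```

{"method": "jog_arm", "body": {
  "increments": [
    {"offset":[0,0,5],"twist":[0,0,0]},
    {"offset":[0,0,20],"twist":[0,0,0]},
    {"offset":[0,0,40],"twist":[0,0,0]},
    {"offset":[0,0,40],"twist":[0,0,0]},
    {"offset":[0,0,20],"twist":[0,0,0]},
    {"offset":[0,0,0],"twist":[0,0,0]},
    {"offset":[0,0,0],"twist":[0,0,0]}
  ]
}}

```text
clock: 19.8
ee_pos: [0.6246, 0.1679, 0.2039]
orientation: [-2.513, -1.884, 0.002]
wrist_force: [-0.2, -0.4, 0.0]
finger_gap: 0.0652
grasp_force: 0.0
```

Run:
```python
from h import *
np.set_printoptions(precision=4,suppress=True)
for c in("scene","side"):
    p=cams.get_image(c);W=world(p).reshape(-1,3)
    if c=="side":save(p,"end.png",(180,100,330,270),3.5)
    for n,g in(("new",(.6255,.167)),("fitted",(.5095,.199))):
        m=(np.hypot(W[:,0]-g[0],W[:,1]-g[1])<.022)&(W[:,2]>.082)&(W[:,2]<.125);P=W[m]
        print(c,n,m.sum(),np.percentile(P[:,2],[50,90,98]) if m.any() else "")
```

```text
scene new 92 [0.1    0.1102 0.1113]
scene fitted 88 [0.1003 0.1105 0.1114]
side new 89 [0.101 0.108 0.109]
side fitted 89 [0.1024 0.1079 0.1092]
```

View pics/end.png

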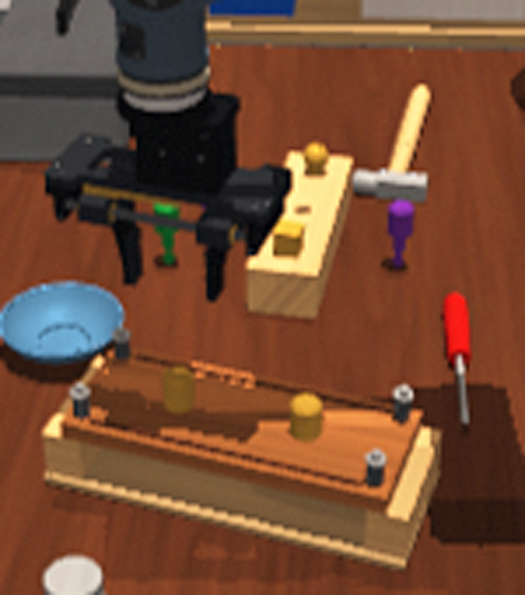

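The new knob at (178,390) stands level with the fitted one at (306,415). The gripper is clear and everything else is in place.

```bash
python3 -c "
from cell import workorder
print(workorder.sign_off())"
```

```text
the job is handed in; nothing more can be done
None
```

The round knob is snapped in flush, was pull-tested at about 14 N for over a second, and has been released with the front back on its rests; the job is handed in, with no verdict returned.

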